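Make up a beading kit and a doming kit from the bench stock

ROBOT

A 6-joint arm with a two-finger parallel gripper is mounted at the origin on a cart in front of the work surface, level with it; the furniture and walls round the work are solid. World frame = base frame: x ahead of the robot, y to its left, z up, the work surface at z = 0. Lengths are in m, angles in degrees, forces in N, time in s.
With the tool pointing down it reaches from about 0.35 to 0.85 m from the base axis. Payload 8.1 kg.
Tool frame: the origin (TCP) lies midway between the tips of the shut fingers; the grasp point (between the pads) lies 19 mm behind it (env.pinch_z is the z of the grasp point in the tool frame, in m); z points along the fingers, y is the line along which they close (so a half turn about z gives the same grasp; the last joint's range is limited). The gripper opens to 93 mm and grips with 3 to 60 N. Pads are 15 mm wide; open, the fingers measure 128 mm over their backs; the gripper's body (75 mm by 188 mm) begins 65 mm behind the grasp point.
Start: joints at [-73.19, 7.471, 85.268, -0, 87.261, -4.893], TCP at [0.222, -0.557, 0.219] pointing down, gripper open.
Joint ranges: [-169.43, 169.43], [-51.17, 129.36], [1.28, 143.12], [-76.62, 256.62], [0, 156.53], [-152.29, 152.29]. Speed limits (degrees/s): [136.94, 136.94, 159.86, 180, 180, 180].

INTERFACE

Orientations are given as a 3x3 rotation matrix whose columns are the frame's x, y, z axes.
In Python, from rig import env gives the robot as it stands. The module is installed in compiled form; this text tells all that it offers.
- The arm moves only by the tool drive_tool, never from a script. Its argument "series" is a list of rows, each a list of 3 entries, a list of its own where there are three numbers: the shift along the tool's x, y, z in cm, then the turn, a rotation vector about the tool's x, y, z in rad, then the opening, from 0 (shut) to 1 (fully open). A call has 1 to 20 rows; each row shifts and turns the commanded pose from where the row before left it, along the tool's axes as they then stand; what a row does not reach is not made up. A row lasts 1/8 s, in which the tool goes at most 62.5 mm and 10.7 degrees, less where a joint would pass 70% of its speed; a pose out of reach is approached as far as the arm can. A call with a gripper value outside its range is refused whole. The fingers move at their own pace and stop on an object; "squeeze" is the grip in N (left out, the last holds). Time passes only in rows, so rows that do not move let the fingers close. It gives the time, the measured TCP pose, the force, the opening and the grip force at its end, in the units of the state.
- env.sense(): the state, without advancing time (a new reading comes with each control period).
- env.get_image(name): name is "scene" or "side" or "wrist"; returns a dict with "pixels" (384x512x3 uint8, red, green, blue), "fx", "fy", "cx", "cy" (pixels), "R" (3x3) and "t" (3): a world point X has camera coordinates R X + t. Camera axes: x right, y down, z forward; pixel columns grow to the right and rows downward; lengths in m; the calibration is good to about 2 mm. The wrist camera is an equidistant fisheye: a pixel r from the principal point sees the ray r / f radians off the axis. A picture is of the moment at which its call begins. There is no depth.
- env.close_job(): hands the job in; it is judged then, once.
The state is a dict: "t": time; "joints": joint angles; "qvel": joint speeds; "effort": joint torques, N m; "eef_pos": TCP position; "eef_rot": TCP orientation; "contact_force": force on the tool from outside, world axes, zero at the start; "moment": the same for the moment, N m; "opening": opening from 0.0 (shut) to 1.0 (fully open); "finger_force": force on a finger pad.
Only numpy, scipy, OpenCV 4.12 (cv2) and the standard library are available. Lean on these libraries where they do the work, as an engineer would, in place of code of your own. Each camera call takes 0.05 s, during which the arm holds its last target. There are 200 camera calls.

TASK

Make up the two kits: put the wire spool and the clear bead box into the red tray, and the brass dapping cube and the copper blank into the blue tray, all upright or lying flat on the tray floors, side by side. The blank is clamped: swing the hold-down bar up and over first, then slide the blank forward out of the fixture. Never tip the bead box over, and leave the tube of burs standing where it is.

Things in the scene. Friction and masses are not known exactly. Their poses are not given: they have to be found in the camera images.
- red_tray: Shallow red kit tray with a black rubber mat, fixed to the bench: outside 150 (x) x 170 (y) x 12 mm high, walls 4 mm, floor top 4 mm above the bench; a small grip tab sticks out 7 mm at each y end. Origin under its centre; the 150 mm side is along its x axis.
- blue_tray: Shallow blue kit tray, otherwise the same as the red one (150 x 170 x 12 mm, walls 4 mm, floor top at 4 mm; origin under its centre). Red and blue may change sides.
- fixture: Aluminium hold-down fixture, fixed; base plate 12 mm thick, x -30 to 60, y -53 to 53 mm from its origin (bench level; own x to the back). The blank lies on it in a 40 mm wide channel along x, its back 8 mm under a fixed lip: it cannot be lifted straight up, slide it towards the fixture's -x first (25 mm is ample). Bar hinge axis: along x through x 12, y 42, z 24 mm.
- hold_bar (a joint): Angle (rad) of the steel hold-down bar across the blank. 0: down, its pin standing in the blank's hole so that the blank cannot slide. It grows as the ball end is lifted and swung over towards the fixture's +y; 1.57 is upright, the stop is at 1.9. Friction hinge (about 1 N at the ball): it stays where it is left.
- bar_ball (a point): Centre of the black ball handle, 22 mm in diameter, at the bar's free end, 102 mm from the hinge axis; when down at x 12, y -60, z 24 mm of the fixture, clear of the base plate. It can be pinched from above along the fixture's x and turns between the fingers as the bar swings.
- blank: Flat copper blank, 115 (x) x 34 (y) x 6 mm, about 0.13 kg, with a 10 mm square hole 24.5 mm behind its centre. Origin at the centre of its underside. In the fixture its front 40 mm (x -57 to -17 mm of the blank) stands out freely ahead of the base plate, underside 12 mm above the bench, and can be gripped there across its 34 mm width.
- wire_spool: Spool of brass wire with black flanges, standing on a flange: 46 mm in diameter, 24 mm high. Origin at the centre of its underside.
- bead_box: Clear square box with a few red and pale beads at its bottom, 35 x 35 x 54 mm high. Origin at the centre of its underside, faces along its x and y.
- dapping_cube: Brass dapping cube with round hollows, 42 mm, 0.42 kg. Origin at the centre of its underside, faces along its x and y.
- needle_tube: Clear upright tube of small burs with a white base, 39 mm wide, 71 mm high: belongs to neither kit and stays where it stands. Origin at the centre of its underside.
Not all that is in view belongs to the job. What is shaped like the wire_spool but purple is not meant.

How it is judged:
By the outcome, as a careful person would: the job done as asked, in the order asked, and still so for the second after the job is handed in, with the robot touching nothing.
It also fails if it takes over 128 s, if anything falls off the work surface, if the arm or the gripper's body presses on something with over 40 N, if the wrist force passes 120 N, or if a joint passes its speed limit or range.

## Working session

There is one attempt and no reset: what is moved stays moved. The work goes in short steps, Python scripts to look and compute and a tool call to move; the robot and the scene stay as the last step left them, time stands still between calls to the robot, and variables do not carry over. Pictures are saved under pics/ and viewed, at most 17 in all, crops included, and the job is handed in when it is done.

Besides the shell and the picture viewer there is one more tool, called after "Call:" in YAML: its name, and indented under it one key for each argument. drive_tool: Moves the arm, as the interface text tells. Its arguments: {"type":"object","properties":{"series":{"type":"array"},"squeeze":{"type":"number"}},"required":["series"]}

```bash
mkdir -p pics
cat > h.py <<'E'
import numpy as np, cv2
from rig import env
def grab(n,f):
    d=env.get_image(n); cv2.imwrite('pics/'+f,d['pixels'][:,:,::-1]); np.savez('pics/'+f[:-4]+'.npz',**d); return d
def ld(f): return dict(np.load('pics/'+f+'.npz'))
def ray(d,u,v,fish=False):
    x=(u-d['cx'])/d['fx']; y=(v-d['cy'])/d['fy']
    if fish:
        r=np.hypot(x,y); c=np.array([x/r*np.sin(r),y/r*np.sin(r),np.cos(r)]) if r>1e-9 else np.array([0,0,1.])
    else: c=np.array([x,y,1.])
    R=d['R']; return -R.T@d['t'], R.T@c
def onz(d,u,v,z,fish=False):
    o,r=ray(d,u,v,fish); return o+r*(z-o[2])/r[2]
E
python3 - <<'E'
from h import *
for n in ['scene','side','wrist']:
    d=grab(n,n+'0.png'); print(n,d['fx'],d['cx'],d['cy'],-d['R'].T@d['t'],d['R'][2])
s=env.sense(); print(s['eef_pos'],s['eef_rot'],s['opening'],env.pinch_z)
E
```

```text
scene 391.1050088983984 251.8413005611284 187.90279026408967 [ 0.36533427 -0.77178261  1.31046108] [ 0.09526015  0.51621973 -0.851142  ]
side 381.1290513387232 262.29962631807723 189.03461885202475 [-0.04684505  1.03090265  0.71860726] [ 0.4183718  -0.7638337  -0.49145001]
wrist 297.3186396354542 256.73538710957104 195.62573521281098 [ 0.29545416 -0.52736137  0.38436291] [-0.26253263 -0.10192379 -0.95952497]
[ 0.22179008 -0.55706605  0.21785603] [[ 9.29106323e-01  3.69812508e-01 -3.85889119e-04]
 [ 3.69812688e-01 -9.29105416e-01  1.30478230e-03]
 [ 1.23993145e-04 -1.35498818e-03 -9.99999074e-01]] 1.000691139484995 -0.0188
```

View pics/scene0.png

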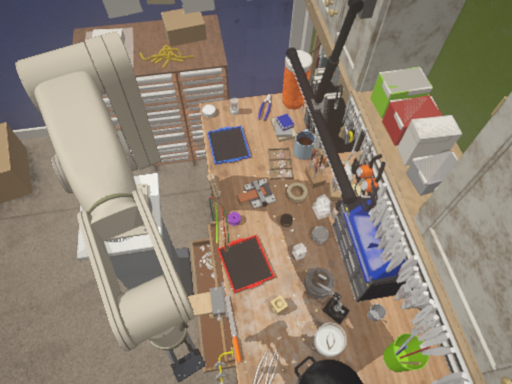

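View pics/side0.png

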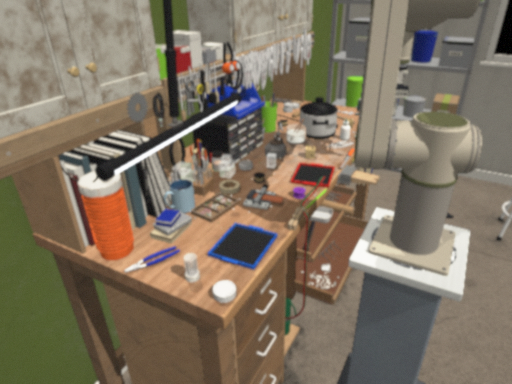

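Candidates for the wire_spool are the purple spool (234,218 – excluded), the dark spool (286,220) and the round coil (297,191). For the bead box they are (299,252), (320,207) and (320,235). For the cube it is (279,304). For the tube they are (234,106) and others. I'll check these in a close crop.

Run:
```python
from h import *
a=ld('scene0')['pixels'][:,:,::-1]
c=a[170:320,205:350]; cv2.imwrite('pics/c1.png',cv2.resize(c,None,fx=4,fy=4,interpolation=cv2.INTER_CUBIC))
b=ld('side0')['pixels'][:,:,::-1]
c=b[120:240,190:350]; cv2.imwrite('pics/c2.png',cv2.resize(c,None,fx=5,fy=5,interpolation=cv2.INTER_CUBIC))
```

```text
(no output)
```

View pics/c1.png

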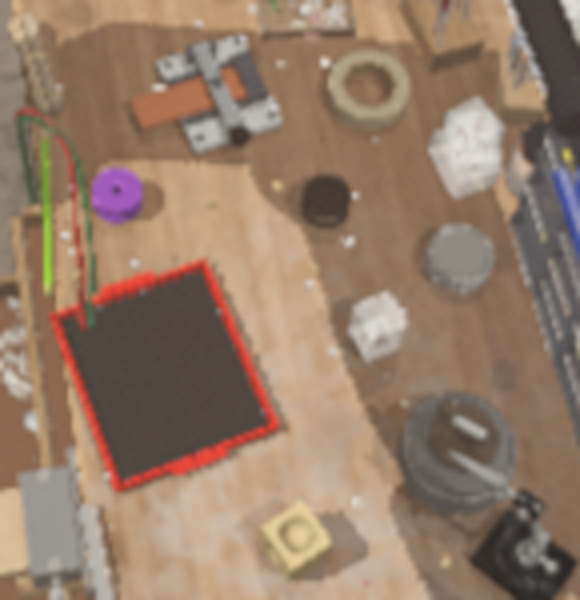

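View pics/c2.png

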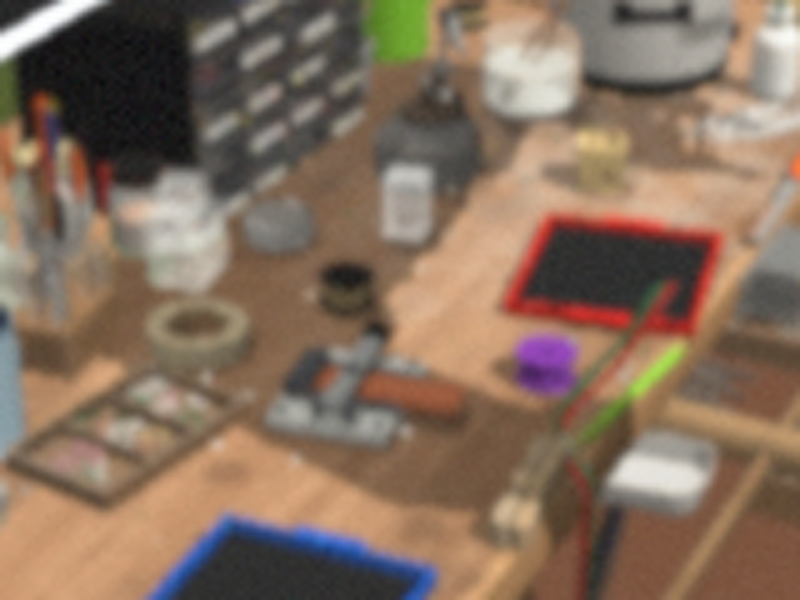

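```bash
cat > m.py <<'E'
from h import *
def comp(d,lo,hi,box,z,name):
    u0,v0,u1,v1=box; im=cv2.cvtColor(d['pixels'],cv2.COLOR_RGB2HSV)[v0:v1,u0:u1]
    m=cv2.inRange(im,np.array(lo),np.array(hi))
    n,l,s,c=cv2.connectedComponentsWithStats(m); k=1+np.argmax(s[1:,4])
    v,u=np.where(l==k); P=np.array([onz(d,a+u0,b+v0,z)[:2] for a,b in zip(u,v)])
    r=cv2.minAreaRect((P*1000).astype(np.float32)); print(name,len(u),'px',np.round([u.mean()+u0,v.mean()+v0],1),'mean',np.round(P.mean(0),4),'rect',np.round(r[0],1),np.round(r[1],1),round(r[2],1))
E
python3 - <<'E'
from m import *
S=ld('scene0');D=ld('side0')
hs=cv2.cvtColor(S['pixels'],cv2.COLOR_RGB2HSV)
for p in [(241,198),(279,304),(286,220),(299,252),(245,262),(264,204),(229,144),(215,154)]: print(p,hs[p[1],p[0]])
comp(S,(0,170,90),(6,255,255),(205,225,285,300),.012,'red')
comp(S,(172,170,90),(180,255,255),(205,225,285,300),.012,'red2')
comp(S,(105,130,60),(125,255,255),(200,115,255,172),.012,'blue')
comp(D,(105,130,60),(125,255,255),(195,215,290,275),.012,'blueS')
comp(S,(0,0,0),(180,255,75),(276,208,296,230),.024,'spool')
comp(D,(0,0,0),(180,255,75),(250,168,268,185),.024,'spoolS')
comp(S,(0,0,110),(180,60,255),(289,238,310,264),.04,'box')
comp(S,(20,60,140),(32,255,255),(266,290,292,318),.042,'cube')
comp(S,(3,120,60),(15,255,255),(235,185,272,206),.018,'blank')
comp(S,(0,0,0),(180,255,60),(258,198,272,210),.024,'ball')
comp(D,(0,0,0),(180,255,60),(258,180,272,192),.024,'ballS')
# blank corners by eye from crop
c1=lambda x,y:(205+x/4,170+y/4)
for n,p,z in [('blankfl',(130,100),.018),('blankfr',(143,128),.018),('ball',(239,134),.024),('hingeend',(200,47),.03),('baseNW',(157,62),.012),('base NE',(247,36),.012),('baseSW',(195,150),.012),('baseSE',(281,123),.012),('spooltop',(327,195),.024),('boxtop',(379,318),.054),('boxmid',(378,326),.03),('cubetop',(297,535),.042),('tray tl',(54,318),.012),('tr',(206,264),.012),('br',(277,428),.012),('bl',(118,487),.012)]:
    print(n,np.round(onz(S,*c1(*p),z),3))
c2=lambda x,y:(190+x/5,120+y/5)
for n,p,z in [('spooltop',(348,277),.024),('boxtop',(407,178),.054),('boxbot',(405,235),0),('cubetop',(602,148),.042),('ball',(378,328),.024),('blank tip',(465,398),.018)]:
    print('S',n,np.round(onz(D,*c2(*p),z),3))
for p in [(191,275)]: print('tube base',onz(D,*p,0.0), onz(S,234,109,0.))
E
```

```text
(241, 198) [ 11 136 174]
(279, 304) [ 21  82 227]
(286, 220) [13 68 71]
(299, 252) [ 16  13 213]
(245, 262) [12 54 81]
(264, 204) [11 80 70]
(229, 144) [10 37 82]
(215, 154) [11 36 78]
red 289 px [245.6 264.7] mean [ 0.4356 -0.288 ] rect [ 435.4 -280. ] [148.7 180.8] 12.4Traceback (most recent call last):
  File "<stdin>", line 6, in <module>
  File "m.py", line 5, in comp
    n,l,s,c=cv2.connectedComponentsWithStats(m); k=1+np.argmax(s[1:,4])
                                                     ~~~~~~~~~^^^^^^^^^
    return _wrapfunc(a, 'argmax', axis=axis, out=out, **kwds)
    return bound(*args, **kwds)
ValueError: attempt to get argmax of an empty sequence
```

Run:
```python
from m import *
S=ld('scene0');D=ld('side0')
comp(S,(105,130,60),(125,255,255),(200,115,255,172),.012,'blue')
comp(D,(105,130,60),(125,255,255),(195,215,290,275),.012,'blueS')
comp(D,(0,170,90),(6,255,255),(285,155,345,190),.012,'redS')
comp(S,(0,0,0),(180,255,95),(278,210,294,228),.024,'spool')
comp(D,(0,0,0),(180,255,85),(250,168,268,185),.024,'spoolS')
comp(S,(0,0,140),(180,50,255),(289,238,310,264),.04,'box')
comp(S,(18,60,170),(32,255,255),(266,290,292,318),.042,'cube')
comp(S,(3,120,80),(15,255,255),(235,185,272,206),.018,'blank')
c1=lambda x,y:(205+x/4,170+y/4)
for n,p,z in [('blankfl',(130,100),.018),('blankfr',(143,128),.018),('ball',(239,134),.024),('hingeend',(200,47),.03),('baseNW',(157,62),.012),('base NE',(247,36),.012),('baseSW',(195,150),.012),('baseSE',(281,123),.012),('spooltop',(327,195),.024),('boxtop',(379,318),.054),('boxmid',(378,326),.03),('cubetop',(297,535),.042)]:
    print(n,np.round(onz(S,*c1(*p),z),3))
c2=lambda x,y:(190+x/5,120+y/5)
for n,p,z in [('spooltop',(348,277),.024),('boxtop',(407,178),.054),('boxbot',(405,235),0),('cubetop',(602,148),.042),('ball',(378,328),.024),('blank tip',(465,398),.018)]:
    print('S',n,np.round(onz(D,*c2(*p),z),3))
print('tube',onz(D,191,275,0.0), onz(S,234,109,0.))
```

```text
blue 36 px [232.2 159.4] mean [0.4552 0.1638] rect [456.7 163.3] [71.8 10.4] 3.5
blueS 519 px [242.2 247. ] mean [0.4421 0.2656] rect [446.7 251.7] [150.  181.9] 4.0
redS 80 px [302.8 181.3] mean [ 0.4438 -0.1939] rect [ 453.6 -197.2] [ 57.7 120.1] 69.4
spool 126 px [285.8 219.9] mean [ 0.609  -0.1487] rect [ 607.8 -148.7] [50.3 40.5] 77.1
spoolS 79 px [259.3 177.3] mean [ 0.5996 -0.126 ] rect [ 599.9 -124.3] [36.3 78.6] 33.5
box 189 px [299.1 251. ] mean [ 0.6253 -0.2823] rect [ 626.6 -281.6] [55.6 51.1] 17.3
cube 189 px [278.4 303.6] mean [ 0.5169 -0.4484] rect [ 515.1 -448.6] [50.9 42.1] 23.4
blank 153 px [247.2 195.6] mean [ 0.4867 -0.0191] rect [487.7 -19.4] [73.7 38. ] 8.6
blankfl [ 0.45  -0.01   0.018]
blankfr [ 0.458 -0.043  0.018]
ball [ 0.546 -0.068  0.024]
hingeend [0.526 0.03  0.03 ]
baseNW [0.483 0.032 0.012]
base NE [0.576 0.047 0.012]
baseSW [ 0.503 -0.071  0.012]
baseSE [ 0.589 -0.056  0.012]
spooltop [ 0.613 -0.145  0.024]
boxtop [ 0.626 -0.283  0.054]
boxmid [ 0.628 -0.281  0.03 ]
cubetop [ 0.519 -0.449  0.042]
S spooltop [ 0.606 -0.14   0.024]
S boxtop [ 0.621 -0.271  0.054]
S boxbot [ 0.623 -0.272  0.   ]
S cubetop [ 0.509 -0.43   0.042]
S ball [ 0.546 -0.078  0.024]
S blank tip [ 0.448 -0.025  0.018]
tube [0.51037892 0.42707532 0.        ] [0.50415224 0.44688333 0.        ]
```

Call:
drive_tool:
  series:
    - [[4.7,-0.9,-0.5],[0,0,0],1]
    - [[4.7,-0.9,-0.5],[0,0,0],1]
    - [[4.7,-0.9,-0.5],[0,0,0],1]
    - [[4.7,-0.9,-0.5],[0,0,0],1]
    - [[4.7,-0.9,-0.5],[0,0,0],1]
    - [[4.7,-0.9,-0.5],[0,0,0],1]
    - [[4.7,-0.9,-0.5],[0,0,0],1]
    - [[0,0,0],[0,0,0],1]
    - [[0,0,0],[0,0,0],1]

```text
t: 1.27
eef_pos: [0.5039, -0.3772, 0.2531]
eef_rot: [[0.929, 0.37, -0.001], [0.37, -0.929, 0.0], [-0.001, -0.001, -1.0]]
contact_force: [-0.4, 0.1, 0.6]
opening: 0.998
finger_force: 0.0
```

Run:
```python
from h import *
d=grab('wrist','w1.png'); print(-d['R'].T@d['t'],env.sense()['eef_pos'],env.sense()['qvel'])
cv2.imwrite('pics/w1b.png',cv2.resize(cv2.imread('pics/w1.png'),(800,600),interpolation=cv2.INTER_CUBIC))
```

```text
[ 0.57769368 -0.34737164  0.41967075] [ 0.5034849  -0.37764573  0.25312621] [-0.84578461 -0.28324667  0.30433652  0.15502228  0.03655831  0.13060381]
```

View pics/w1b.png

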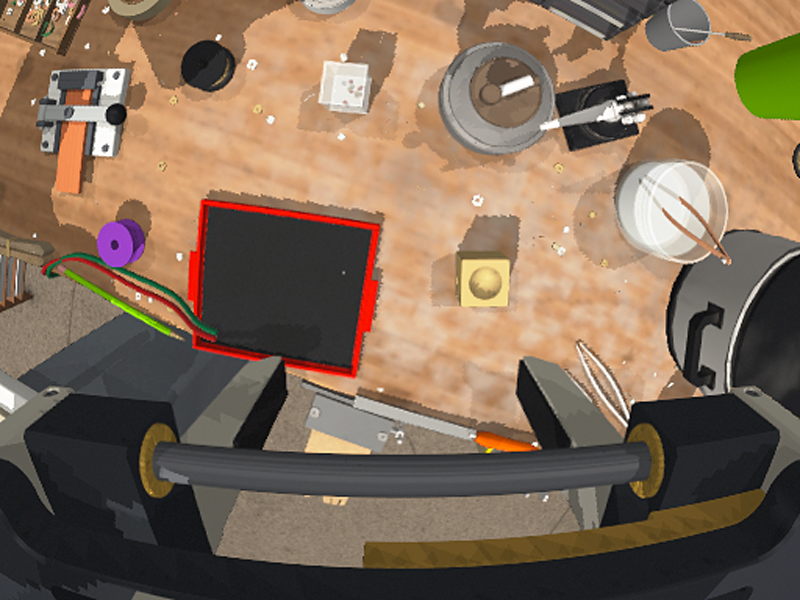

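The wrist view shows the bead box (347,87), black spool (208,65), cube (484,280), red tray (285,288), ball (115,115) and purple decoy (120,243), all in 800-px coordinates. The choices are confirmed; next I measure them.

Run:
```python
from h import *
d=ld('w1'); k=512/800; q=lambda x,y,z:np.round(1000*onz(d,x*k,y*k,z,True)[:2],1)
def P(n,L,z):
    p=np.array([q(*a,z) for a in L]); print(n,p.tolist(),'mean',p.mean(0).round(1),'angs',[round(float(np.degrees(np.arctan2(*(p[(i+1)%len(p)]-p[i])[::-1]))),1) for i in range(len(p))])
P('cubetop',[(459,258),(508,257),(509,306),(461,306)],.042)
P('boxtop',[(323,62),(371,64),(366,113),(319,104)],.054)
P('boxmean',[(347,84)],.054)
P('spool',[(209,64)],.022)
P('tray',[(203,199),(380,225),(356,377),(193,342)],.012)
P('ball',[(116,115)],.024)
P('blank',[(64,120),(91,123),(80,193),(56,190)],.018)
P('base',[(50,70),(129,68),(117,157),(37,151)],.012)
P('hinge end of bar',[(40,112)],.024)
```

```text
cubetop [[530.2, -417.3], [547.0, -455.6], [508.4, -474.6], [492.8, -435.5]] mean [ 519.6 -445.8] angs [-66.3, -153.8, 111.8, 25.9]
boxtop [[639.0, -256.6], [650.0, -292.8], [611.5, -304.0], [605.8, -266.6]] mean [ 626.6 -280. ] angs [-73.1, -163.8, 98.7, 16.8]
boxmean [[628.2, -281.4]] mean [ 628.2 -281.4] angs [0.0]
spool [[613.8, -147.9]] mean [ 613.8 -147.9] angs [0.0]
tray [[493.5, -182.6], [527.7, -346.6], [382.7, -377.4], [352.5, -210.3]] mean [ 439.1 -279.2] angs [-78.2, -168.0, 100.2, 11.1]
ball [[544.4, -67.3]] mean [544.4 -67.3] angs [0.0]
blank [[523.8, 5.1], [529.1, -34.0], [457.3, -42.4], [450.7, -7.2]] mean [490.2 -19.6] angs [-82.3, -173.3, 100.6, 9.6]
base [[570.7, 54.8], [591.7, -55.8], [503.9, -74.9], [481.9, 40.8]] mean [537.1  -8.8] angs [-79.2, -167.7, 100.8, 9.0]
hinge end of bar [[525.3, 39.7]] mean [525.3  39.7] angs [0.0]
```

```bash
cat >> h.py <<'E'
def mv(*T,start=None):
    "chain of (x,y,z,yawdeg): print tool shift (cm) in present axes, then turn (rad) about tool z"
    s=env.sense(); p=s['eef_pos']; R=s['eef_rot']; a=np.degrees(np.arctan2(R[1,0],R[0,0]))
    print('at',np.round(p,4),'yaw',round(a,1),'open',round(s['opening'],3))
    for x,y,z,b in T:
        c=np.radians(a); Rt=np.array([[np.cos(c),np.sin(c),0],[np.sin(c),-np.cos(c),0],[0,0,-1]])
        print('->',(x,y,z,b),'shift',np.round(Rt.T@(np.array([x,y,z])-p)*100,2),'rows>=',int(np.ceil(np.linalg.norm(np.array([x,y,z])-p)/.06)),'turn',round(np.radians(a-b),3)); p=np.array([x,y,z]); a=b
E
python3 - <<'E'
from h import *
mv((.5185,-.4465,.06,24.5),(.5185,-.4465,.008,24.5))
E
```

```text
at [ 0.5035 -0.3776  0.2531] yaw 21.7 open 1.002
-> (0.5185, -0.4465, 0.06, 24.5) shift [-1.15  6.95 19.31] rows>= 4 turn -0.049
-> (0.5185, -0.4465, 0.008, 24.5) shift [0.  0.  5.2] rows>= 1 turn 0.0
```

Call:
drive_tool:
  series:
    - [[-0.3,1.75,4.8],[0,0,-0.05],1]
    - [[-0.3,1.75,4.8],[0,0,0],1]
    - [[-0.3,1.75,4.8],[0,0,0],1]
    - [[-0.2,1.75,4.8],[0,0,0],1]
    - [[0,0,2.7],[0,0,0],1]
    - [[0,0,2.5],[0,0,0],1]
    - [[0,0,0],[0,0,0],1]
    - [[0,0,0],[0,0,0],0.3]
    - [[0,0,0],[0,0,0],0.2]
    - [[0,0,0],[0,0,0],0.2]
    - [[0,0,0],[0,0,0],0.2]
    - [[0,0,0],[0,0,0],0.2]
  squeeze: 30

```text
t: 2.82
eef_pos: [0.5226, -0.4457, 0.0098]
eef_rot: [[0.909, 0.416, 0.0], [0.416, -0.909, -0.0], [0.0, 0.0, -1.0]]
contact_force: [0.5, 0.6, -0.4]
opening: 0.509
finger_force: 0.0
```

Run:
```python
from h import *
mv((.518,-.447,.2,24.5),(.48,.21,.2,4))
print(env.sense()['finger_force'])
```

```text
at [ 0.5226 -0.4457  0.0098] yaw 24.6 open 0.509
-> (0.518, -0.447, 0.2, 24.5) shift [ -0.48  -0.07 -19.02] rows>= 4 turn 0.001
-> (0.48, 0.21, 0.2, 4) shift [ 23.79 -61.36   0.  ] rows>= 11 turn 0.358
0.0
```

Call:
drive_tool:
  series:
    - [[0,0,0],[0,0,0],0.2]
    - [[0,0,0],[0,0,0],0.2]
    - [[0,0,0],[0,0,0],0.2]
    - [[0,0,-1.0],[0,0,0],0.2]
    - [[0,0,-4.0],[0,0,0],0.2]
    - [[0,0,-5.0],[0,0,0],0.2]
    - [[0,0,-5.0],[0,0,0],0.2]
    - [[0,0,-5.0],[0,0,0],0.2]

```text
t: 3.82
eef_pos: [0.5221, -0.4454, 0.2113]
eef_rot: [[0.909, 0.416, -0.0], [0.416, -0.909, 0.0], [-0.0, -0.001, -1.0]]
contact_force: [-0.3, -1.0, -2.8]
opening: 0.452
finger_force: 29.8
```

Run:
```python
from h import *
mv((.46,-.10,.21,4),(.38,.19,.21,4))
print(env.sense()['finger_force'])
```

```text
at [ 0.5221 -0.4454  0.2113] yaw 24.6 open 0.452
-> (0.46, -0.1, 0.21, 4) shift [  8.71 -33.99   0.13] rows>= 6 turn 0.359
-> (0.38, 0.19, 0.21, 4) shift [ -5.96 -29.49   0.  ] rows>= 6 turn 0.0
29.780351221561432
```

Call:
drive_tool:
  series:
    - [[1.4,-5.7,0],[0,0,0],0.2]
    - [[1.4,-5.7,0],[0,0,0],0.2]
    - [[1.4,-5.7,0],[0,0,0],0.2]
    - [[1.4,-5.7,0],[0,0,0],0.2]
    - [[1.4,-5.7,0],[0,0,0],0.2]
    - [[1.7,-5.5,0],[0,0,0],0.2]
    - [[0,0,0],[0,0,0.12],0.2]
    - [[0,0,0],[0,0,0.12],0.2]
    - [[0,0,0],[0,0,0.12],0.2]
    - [[-1,-5,0],[0,0,0],0.2]
    - [[-1,-5,0],[0,0,0],0.2]
    - [[-1,-5,0],[0,0,0],0.2]
    - [[-1,-5,0],[0,0,0],0.2]
    - [[-1,-5,0],[0,0,0],0.2]
    - [[-1,-4.5,0],[0,0,0],0.2]
    - [[0,0,0],[0,0,0],0.2]

```text
t: 5.82
eef_pos: [0.3788, 0.1923, 0.2099]
eef_rot: [[0.997, 0.073, -0.0], [0.073, -0.997, 0.001], [-0.0, -0.001, -1.0]]
contact_force: [0.0, -1.3, -2.8]
opening: 0.452
finger_force: 29.8
```

Run:
```python
from m import *
d=grab('wrist','w2.png'); mv()
im=cv2.cvtColor(d['pixels'],cv2.COLOR_RGB2HSV); m=cv2.inRange(im,np.array((105,130,60)),np.array((125,255,255)))
n,l,s,c=cv2.connectedComponentsWithStats(m); k=1+np.argmax(s[1:,4]); v,u=np.where(l==k)
P=np.array([onz(d,a,b,.012,True)[:2]*1000 for a,b in zip(u,v)]).astype(np.float32); print(cv2.minAreaRect(P),len(u),u.min(),u.max(),v.min(),v.max())
cv2.imwrite('pics/w2b.png',cv2.resize(cv2.imread('pics/w2.png'),(700,525)))
```

```text
at [0.3794 0.1908 0.2098] yaw 4.1 open 0.453
((451.4424133300781, 252.220947265625), (147.12522888183594, 173.99667358398438), 3.9146158695220947) 2007 146 285 54 172
```

View pics/w2b.png

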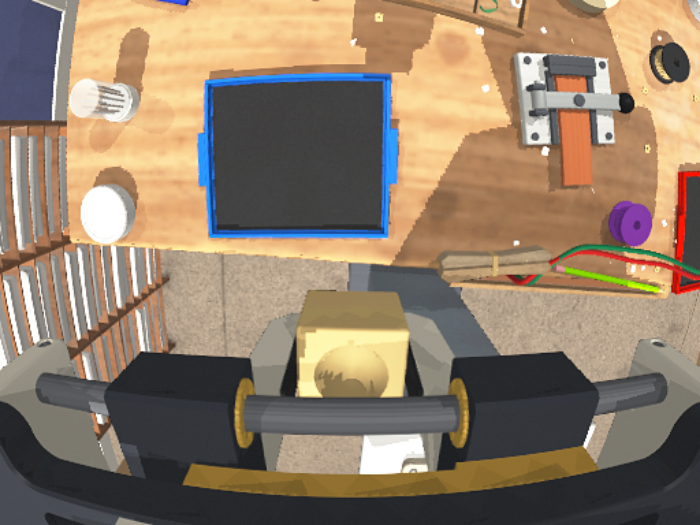

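Run:
```python
from h import *
mv((.451,.282,.06,4),(.451,.282,.0145,4),(.451,.282,.2,4),(.46,.03,.2,9))
```

```text
at [0.3794 0.1908 0.2098] yaw 4.1 open 0.453
-> (0.451, 0.282, 0.06, 4) shift [ 7.8  -8.58 14.98] rows>= 4 turn 0.002
-> (0.451, 0.282, 0.0145, 4) shift [0.   0.   4.55] rows>= 1 turn 0.0
-> (0.451, 0.282, 0.2, 4) shift [  0.     0.   -18.55] rows>= 4 turn 0.0
-> (0.46, 0.03, 0.2, 9) shift [-0.86 25.2   0.  ] rows>= 5 turn -0.087
```

Call:
drive_tool:
  series:
    - [[2.6,-2.9,1],[0,0,0],0.2]
    - [[2.6,-2.9,4],[0,0,0],0.2]
    - [[2.6,-2.8,5],[0,0,0],0.2]
    - [[0,0,5],[0,0,0],0.2]
    - [[0,0,2.0],[0,0,0],0.2]
    - [[0,0,1.5],[0,0,0],0.2]
    - [[0,0,1.0],[0,0,0],0.2]
    - [[0,0,0],[0,0,0],0.2]
    - [[0,0,0],[0,0,0],0.57]
    - [[0,0,0],[0,0,0],0.57]

```text
t: 7.12
eef_pos: [0.4531, 0.2815, 0.0166]
eef_rot: [[0.998, 0.069, 0.003], [0.069, -0.998, 0.001], [0.003, -0.001, -1.0]]
contact_force: [-0.2, -0.4, 0.3]
opening: 0.56
finger_force: 0.0
```

Run:
```python
from h import *
d=ld('w2'); k=512/700; q=lambda x,y,z:1000*onz(d,x*k,y*k,z,True)[:2]
B=np.array([q(515,55,.012),q(605,53,.012),q(613,144,.012),q(522,146,.012)]); print(B.round(),B.mean(0))
print('ball',q(626,102,.024),'bar left',q(530,101,.028),'blank front',q(563,187,.018),q(592,185,.018),'blank back',q(559,74,.018),q(590,74,.018))
# ball by mask, w1
for f,bx in [('w1',(62,62,88,86)),('w2',(450,66,466,84))]:
    d=ld(f); u0,v0,u1,v1=bx; g=d['pixels'][v0:v1,u0:u1].max(2); m=(g<60).astype(np.uint8); n,l,s,c=cv2.connectedComponentsWithStats(m); print(f,s,c+[u0,v0]); 
    for i in range(1,n): print(1000*onz(d,*(c[i]+[u0,v0]),.024,True)[:2])
mv((.451,.282,.2,4),(.54,-.07,.16,-80.5))
```

```text
[[568.  55.]
 [596. -48.]
 [502. -66.]
 [481.  41.]] [536.50114511  -4.67807785]
ball [546.72934349 -69.69980662] bar left [522.42060169  43.41045036] blank front [448.43712007  -6.26402054] [455.41924777 -40.55327162] blank back [557.26415938   9.64395466] [566.00500024 -26.27633414]
w1 [[  0   0  26  24 471]
 [  0   0   2   5   7]
 [  6   4  13  14 146]] [[74.84713376 73.87898089]
 [62.28571429 63.57142857]
 [73.96575342 72.75342466]]
[553.97340887 -37.79034307]
[545.48821325 -66.27333006]
w2 [[  0   0  16  18 152]
 [  3   2  11  15 136]] [[457.46710526  74.09210526]
 [457.53676471  74.95588235]]
[546.07939558 -69.11571495]
at [0.4531 0.2815 0.0166] yaw 3.9 open 0.56
-> (0.451, 0.282, 0.2, 4) shift [ -0.21  -0.07 -18.34] rows>= 4 turn -0.001
-> (0.54, -0.07, 0.16, -80.5) shift [ 6.42 35.74  4.  ] rows>= 7 turn 1.475
```

Call:
drive_tool:
  series:
    - [[0,0,-3],[0,0,0],0.57]
    - [[0,0,-5],[0,0,0],0.6]
    - [[0,0,-3],[0,0,-0.17],0.6]
    - [[0,0,-3],[0,0,-0.17],0.6]
    - [[0,0,-2],[0,0,-0.17],0.6]
    - [[0,0,0],[0,0,-0.17],0.6]
    - [[0,0,0],[0,0,-0.17],0.6]
    - [[0,0,0],[0,0,-0.17],0.6]
    - [[0,0,0],[0,0,-0.17],0.6]
    - [[0,0,0],[0,0,-0.17],0.6]
    - [[0,0,0],[0,0,-0.17],0.6]
    - [[0,0,0],[0,0,-0.137],0.6]

```text
t: 8.62
eef_pos: [0.4523, 0.2811, 0.1761]
eef_rot: [[-0.169, 0.986, 0.002], [0.986, 0.169, 0.001], [0.001, 0.002, -1.0]]
contact_force: [0.1, 0.2, -0.7]
opening: 0.6
finger_force: 0.0
```

Run:
```python
from h import *
mv((.546,-.07,.09,99.5),(.546,-.07,.012,99.5)); print(env.sense()['joints'])
```

```text
at [0.4523 0.2811 0.1761] yaw 99.8 open 0.6
-> (0.546, -0.07, 0.09, 99.5) shift [-36.19   3.29   8.61] rows>= 7 turn 0.004
-> (0.546, -0.07, 0.012, 99.5) shift [0.  0.  7.8] rows>= 2 turn 0.0
[ 2.63466276e+01 -1.74056159e+00  9.92621476e+01  7.02121209e-04
  8.23718884e+01  1.65919497e+01]
```

Call:
drive_tool:
  series:
    - [[-4.5,0.4,0],[0,0,0],0.6]
    - [[-4.5,0.4,1],[0,0,0],0.6]
    - [[-4.5,0.4,1],[0,0,0],0.6]
    - [[-4.5,0.4,1],[0,0,0],0.6]
    - [[-4.5,0.4,1],[0,0,0],0.6]
    - [[-4.5,0.4,1.5],[0,0,0],0.6]
    - [[-4.5,0.4,1.5],[0,0,0],0.6]
    - [[-4.7,0.5,1.6],[0,0,0],0.6]
    - [[0,0,0],[0,0,0],0.6]
    - [[0,0,0],[0,0,0],0.6]

```text
t: 9.88
eef_pos: [0.5442, -0.0707, 0.0897]
eef_rot: [[-0.164, 0.987, 0.001], [0.987, 0.164, 0.0], [0.0, 0.001, -1.0]]
contact_force: [-0.3, 1.0, -0.3]
opening: 0.605
finger_force: 0.0
```

Run:
```python
from h import *
mv((.546,-.07,.012,99.5)); d=grab('scene','s2.png')
cv2.imwrite('pics/s2b.png',cv2.resize(d['pixels'][170:230,220:310,::-1],None,fx=6,fy=6,interpolation=cv2.INTER_CUBIC))
```

```text
at [ 0.5442 -0.0707  0.0897] yaw 99.4 open 0.605
-> (0.546, -0.07, 0.012, 99.5) shift [0.04 0.19 7.77] rows>= 2 turn -0.001
```

Call:
drive_tool:
  series:
    - [[0,0.2,3],[0,0,0],0.6]
    - [[0,0,3],[0,0,0],0.6]
    - [[0,0,1.8],[0,0,0],0.6]
    - [[0,0,0],[0,0,0],0.4]
    - [[0,0,0],[0,0,0],0.1]
    - [[0,0,0],[0,0,0],0.1]
    - [[0,0,0],[0,0,0],0.1]
    - [[0,0,0],[0,0,0],0.1]
    - [[0,0,0],[0,0,0],0.1]
    - [[0,0,0],[0,0,0],0.1]
  squeeze: 12

```text
t: 11.18
eef_pos: [0.5455, -0.0704, 0.0115]
eef_rot: [[-0.164, 0.986, -0.001], [0.986, 0.164, 0.0], [0.0, -0.001, -1.0]]
contact_force: [-5.7, -0.5, 5.9]
opening: 0.231
finger_force: 12.1
```

Call:
drive_tool:
  series:
    - [[0.1,0,-1.5],[0,0,0],0.1]
    - [[0.35,0,-1.5],[0,0,0],0.1]
    - [[0.55,0,-1.45],[0,0,0],0.1]
    - [[0.75,0,-1.3],[0,0,0],0.1]
    - [[0.95,0,-1.2],[0,0,0],0.1]
    - [[1.1,0,-1.05],[0,0,0],0.1]

```text
t: 11.92
eef_pos: [0.5383, -0.0326, 0.0916]
eef_rot: [[-0.164, 0.986, -0.002], [0.986, 0.164, -0.0], [0.0, -0.002, -1.0]]
contact_force: [-5.9, -0.7, -3.6]
opening: 0.225
finger_force: 12.0
```

Run:
```python
from h import *
mv(); grab('side','d2.png'); print(env.sense()['contact_force'])
```

```text
at [ 0.5383 -0.0326  0.0916] yaw 99.5 open 0.225
[-10.79822361  -2.49883773   2.51770096]
```

Call:
drive_tool:
  series:
    - [[1.25,-0.1,-0.85],[0,0,0],0.1]
    - [[1.4,0,-0.65],[0,0,0],0.1]
    - [[1.45,0,-0.45],[0,0,0],0.1]
    - [[1.5,0,-0.2],[0,0,0],0.1]
    - [[1.5,0,0],[0,0,0],0.1]
    - [[1.5,0,0.25],[0,0,0],0.1]
    - [[0,0,0],[0,0,0],0.1]

```text
t: 12.85
eef_pos: [0.5222, 0.0533, 0.1107]
eef_rot: [[-0.166, 0.986, -0.004], [0.986, 0.166, 0.001], [0.001, -0.004, -1.0]]
contact_force: [-14.1, -1.4, 7.9]
opening: 0.223
finger_force: 12.0
```

Run:
```python
from h import *
mv(); d=grab('side','d3.png'); print(env.sense()['contact_force'])
cv2.imwrite('pics/d3b.png',cv2.resize(d['pixels'][120:240,190:350,::-1],None,fx=4,fy=4,interpolation=cv2.INTER_CUBIC))
```

```text
at [0.5222 0.0533 0.1107] yaw 99.5 open 0.223
[-14.62108516  -0.44563586   8.79799907]
```

View pics/d3b.png

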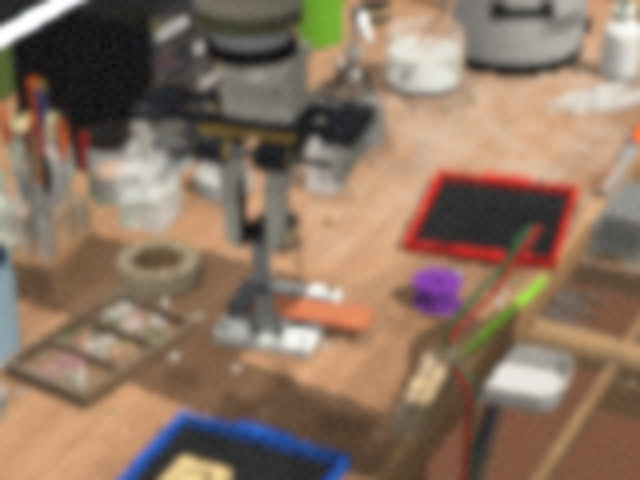

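Call:
drive_tool:
  series:
    - [[0,0,0],[0,0,0],0.35]
    - [[0,0,0],[0,0,0],0.45]
    - [[0,0,0],[0,0,0],0.45]
    - [[0,0,-3],[0,0,0],0.45]
    - [[0,0,-4],[0,0,0],0.5]
    - [[-3,-3,-2],[0,0,-0.174],0.6]
    - [[0,0,0],[0,0,-0.174],0.6]
    - [[0,0,0],[0,0,-0.174],0.6]
    - [[0,0,0],[0,0,-0.174],0.6]
    - [[0,0,0],[0,0,-0.174],0.6]
    - [[0,0,0],[0,0,-0.174],0.6]
    - [[0,0,0],[0,0,-0.174],0.6]
    - [[0,0,0],[0,0,-0.174],0.6]
    - [[0,0,0],[0,0,-0.174],0.6]

```text
t: 14.65
eef_pos: [0.5002, 0.0171, 0.2003]
eef_rot: [[-0.986, -0.165, 0.001], [-0.165, 0.986, 0.0], [-0.001, -0.0, -1.0]]
contact_force: [0.0, 0.2, -0.6]
opening: 0.6
finger_force: 0.0
```

Run:
```python
from h import *
mv((.469,-.02,.08,189.5),(.469,-.02,.012,189.5)); print(env.sense()['joints'])
d=grab('side','d4.png')
w=grab('wrist','w4.png')
a=cv2.resize(d['pixels'][130:230,210:330,::-1],(480,400),interpolation=cv2.INTER_CUBIC); cv2.imwrite('pics/d4b.png',np.hstack([a,cv2.resize(w['pixels'][:,:,::-1],(320,240)).repeat(1,0) if 0 else np.vstack([cv2.resize(w['pixels'][:,:,::-1],(320,240)),np.zeros((160,320,3),np.uint8)])]))
```

```text
at [0.5002 0.0171 0.2003] yaw -170.5 open 0.6
-> (0.469, -0.02, 0.08, 189.5) shift [ 3.69 -3.15 12.03] rows>= 3 turn -6.283
-> (0.469, -0.02, 0.012, 189.5) shift [0.  0.  6.8] rows>= 2 turn 0.0
[-3.91447613e+00 -7.64510341e+00  1.02281859e+02  7.33459589e-03
  8.53138057e+01 -1.03415997e+02]
```

View pics/d4b.png

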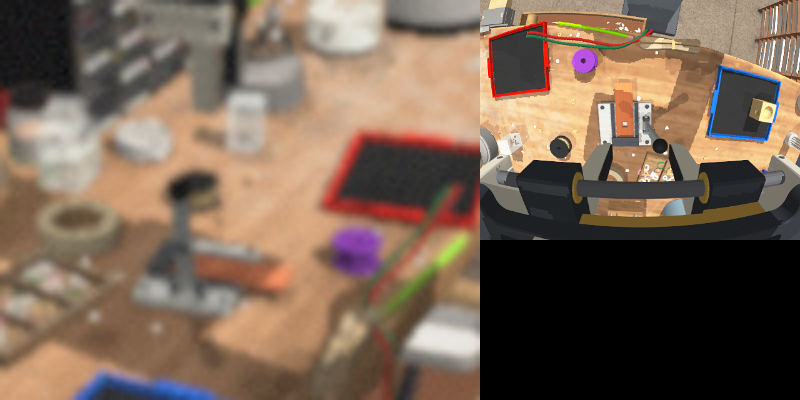

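The bar stands past upright at (185,190), and the wrist view shows the cube in the blue tray and the blank free. Next I refine the blank's position.

Run:
```python
from h import *
d=ld('w4'); u0,v0,u1,v1=205,120,270,230; im=cv2.cvtColor(d['pixels'],cv2.COLOR_RGB2HSV)[v0:v1,u0:u1]
m=cv2.inRange(im,np.array((4,130,100)),np.array((14,255,255))); n,l,s,c=cv2.connectedComponentsWithStats(m); k=1+np.argmax(s[1:,4]); v,u=np.where(l==k)
P=np.array([onz(d,a+u0,b+v0,.018,True)[:2]*1000 for a,b in zip(u,v)]).astype(np.float32); print(len(u),cv2.minAreaRect(P),cv2.boxPoints(cv2.minAreaRect(P)).round(),P.min(0),P.max(0))
```

```text
2102 ((505.9384460449219, -13.172548294067383), (108.2479248046875, 35.9848747253418), 10.242854118347168) [[449.  -5.]
 [456. -41.]
 [562. -21.]
 [556.  14.]] [450.0104   -39.326893] [561.8055    13.124657]
```

Call:
drive_tool:
  series:
    - [[1.3,-1.1,4],[0,0,0],0.6]
    - [[1.2,-1,4],[0,0,0],0.6]
    - [[1.2,-1.05,4],[0,0,0],0.6]
    - [[0,0,3],[0,0,0],0.6]
    - [[0,0,2.5],[0,0,0],0.6]
    - [[0,0,1.3],[0,0,0],0.6]
    - [[0,0,0],[0,0,0],0.6]
    - [[0,0,0],[0,0,0],0.3]
    - [[0,0,0],[0,0,0],0.2]
    - [[0,0,0],[0,0,0],0.2]
    - [[0,0,0],[0,0,0],0.2]
    - [[0,0,0],[0,0,0],0.2]
    - [[0,0,0],[0,0,0],0.2]
  squeeze: 40

```text
t: 16.38
eef_pos: [0.4691, -0.02, 0.0125]
eef_rot: [[-0.987, -0.159, 0.001], [-0.159, 0.987, -0.0], [-0.001, -0.0, -1.0]]
contact_force: [1.3, -0.6, 3.4]
opening: 0.359
finger_force: 40.0
```

Gripped (33.4 mm). Now I slide it forward, then lift.

Call:
drive_tool:
  series:
    - [[0.5,0,0],[0,0,0],0.2]
    - [[1,0,0],[0,0,0],0.2]
    - [[1,0,0],[0,0,0],0.2]
    - [[1,0,0],[0,0,0],0.2]
    - [[0,0,0],[0,0,0],0.2]

```text
t: 17.0
eef_pos: [0.4321, -0.0255, 0.0114]
eef_rot: [[-0.987, -0.159, -0.002], [-0.159, 0.987, 0.0], [0.002, 0.0, -1.0]]
contact_force: [-0.8, -0.1, 1.2]
opening: 0.355
finger_force: 40.0
```

Run:
```python
from h import *
mv((.434,-.025,.13,184)); grab('side','d5.png')
```

```text
at [ 0.4321 -0.0255  0.0114] yaw -170.8 open 0.355
-> (0.434, -0.025, 0.13, 184) shift [ -0.2    0.02 -11.86] rows>= 2 turn -6.193
```

Call:
drive_tool:
  series:
    - [[0,0,-0.5],[0,0,0],0.2]
    - [[0,0,-1.5],[0,0,0],0.2]
    - [[0,0,-3],[0,0,0],0.2]
    - [[0,0,-3],[0,0,0],0.2]
    - [[0,0,-3],[0,0,0.045],0.2]
    - [[0,0,-1],[0,0,0.045],0.2]
    - [[0,0,0],[0,0,0],0.2]

```text
t: 17.92
eef_pos: [0.4349, -0.0256, 0.1339]
eef_rot: [[-0.997, -0.071, 0.003], [-0.071, 0.998, -0.001], [-0.003, -0.001, -1.0]]
contact_force: [-0.0, -0.1, -0.6]
opening: 0.357
finger_force: 40.0
```

Run:
```python
from h import *
mv((.4096,.214,.06,184),(.4096,.214,.0055,184)); grab('side','d6.png'); print(env.sense()['moment'])
d=grab('wrist','w6.png'); im=cv2.cvtColor(d['pixels'],cv2.COLOR_RGB2HSV); m=cv2.inRange(im,np.array((105,130,60)),np.array((125,255,255)))
n,l,s,c=cv2.connectedComponentsWithStats(m); k=1+np.argmax(s[1:,4]); v,u=np.where(l==k)
P=np.array([onz(d,a,b,.012,True)[:2]*1000 for a,b in zip(u,v)]).astype(np.float32); print(cv2.minAreaRect(P),len(u),u.min(),u.max(),v.min(),v.max())
b=ld('d6'); a=cv2.resize(b['pixels'][130:250,210:350,::-1],(420,360),interpolation=cv2.INTER_CUBIC); cv2.imwrite('pics/d6b.png',np.hstack([a,cv2.resize(d['pixels'][:,:,::-1],(380,360))]))
```

```text
at [ 0.4349 -0.0256  0.1339] yaw -175.9 open 0.357
-> (0.4096, 0.214, 0.06, 184) shift [ 0.83 24.08  7.39] rows>= 5 turn -6.282
-> (0.4096, 0.214, 0.0055, 184) shift [0.   0.   5.45] rows>= 1 turn 0.0
[ 0.07187244 -0.07852318 -0.07069798]
((451.3638610839844, 234.0150909423828), (151.37107849121094, 153.42201232910156), 3.900099039077759) 1423 406 511 155 275
```

View pics/d6b.png

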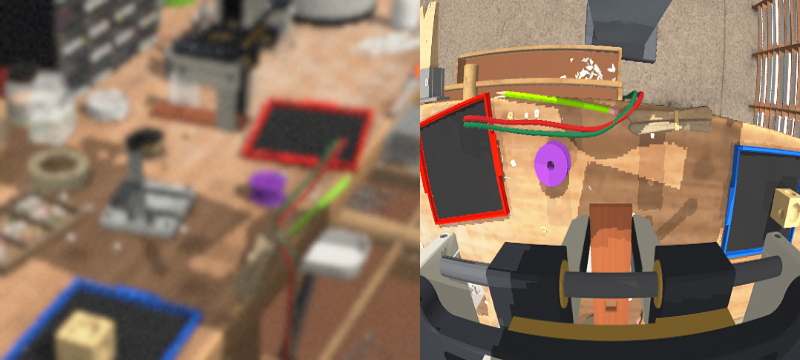

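Call:
drive_tool:
  series:
    - [[0.15,4,0],[0,0,0],0.2]
    - [[0.15,4,0],[0,0,0],0.2]
    - [[0.15,4,0],[0,0,0],0.2]
    - [[0.15,4,0],[0,0,0],0.2]
    - [[0.1,4,0],[0,0,0],0.2]
    - [[0.1,4.1,1],[0,0,0],0.2]
    - [[0,0,4],[0,0,0],0.2]
    - [[0,0,3],[0,0,0],0.2]
    - [[0,0,2],[0,0,0],0.2]
    - [[0,0,1.5],[0,0,0],0.2]
    - [[0,0,0],[0,0,0],0.2]

```text
t: 19.4
eef_pos: [0.4076, 0.2138, 0.0155]
eef_rot: [[-0.998, -0.07, -0.003], [-0.07, 0.998, -0.001], [0.003, -0.001, -1.0]]
contact_force: [-0.3, -0.2, -0.5]
opening: 0.357
finger_force: 40.0
```

Run:
```python
from h import *
mv((.4096,.214,.0055,184)); d=grab('side','d7.png')
cv2.imwrite('pics/d7b.png',cv2.resize(d['pixels'][190:290,180:300,::-1],None,fx=5,fy=5,interpolation=cv2.INTER_CUBIC))
```

```text
at [0.4076 0.2138 0.0155] yaw -176.0 open 0.357
-> (0.4096, 0.214, 0.0055, 184) shift [-0.2  0.   1. ] rows>= 1 turn -6.283
```

View pics/d7b.png

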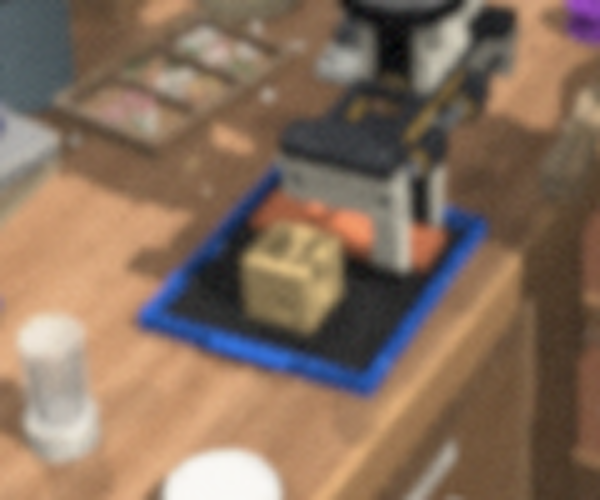

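Call:
drive_tool:
  series:
    - [[0,0,0.5],[0,0,0],0.2]
    - [[0,0,0.4],[0,0,0],0.2]
    - [[0,0,0],[0,0,0],0.2]
    - [[0,0,0],[0,0,0],0.45]
    - [[0,0,0],[0,0,0],0.45]
    - [[0,0,0],[0,0,0],0.45]
    - [[0,0,-2],[0,0,0],0.45]
    - [[0,0,-5],[0,0,0],0.45]
    - [[0,0,-5],[0,0,0],0.45]
    - [[0,0,-5],[0,0,0],0.6]

```text
t: 20.7
eef_pos: [0.4087, 0.2143, 0.1797]
eef_rot: [[-0.998, -0.07, 0.0], [-0.07, 0.998, 0.0], [-0.0, 0.0, -1.0]]
contact_force: [0.5, 0.6, 0.4]
opening: 0.513
finger_force: 0.0
```

Run:
```python
from h import *
mv((.606,-.14,.15,95),(.612,-.147,.012,95)); print(env.sense()['joints'])
d=grab('wrist','w8.png'); e=grab('scene','s8.png'); f=grab('side','d8.png')
cv2.imwrite('pics/w8b.png',np.hstack([cv2.resize(d['pixels'][:,:,::-1],(440,330)),cv2.resize(f['pixels'][200:280,190:280,::-1],(360,330),interpolation=cv2.INTER_CUBIC)]))
```

```text
at [0.4087 0.2143 0.1797] yaw -176.0 open 0.513
-> (0.606, -0.14, 0.15, 95) shift [-17.19 -36.73   2.97] rows>= 7 turn -4.729
-> (0.612, -0.147, 0.012, 95) shift [-0.75  0.54 13.8 ] rows>= 3 turn 0.0
[ 2.13011489e+01 -1.33412962e+01  1.09444763e+02  9.85882554e-04
  8.38789920e+01 -7.27216387e+01]
```

View pics/w8b.png

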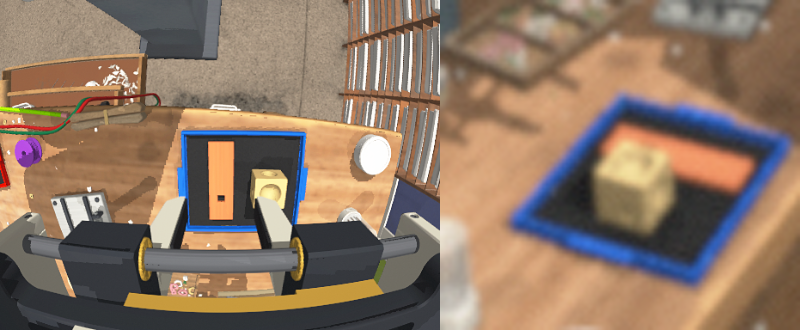

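The blank (220,180) and cube (268,188) lie side by side in the blue tray. Next is the spool.

Run:
```python
from h import *
S=ld('s8'); print('tape bottom edge',onz(S,205+350/4,170+128/4,.01),onz(S,205+385/4,170+127/4,.01),'left',onz(S,205+325/4,170+90/4,.012))
print('purple',onz(S,234,218,.024))
g=S['pixels'][208:232,274:298].max(2); m=(g<95).astype(np.uint8); n,l,s,c=cv2.connectedComponentsWithStats(m); k=1+np.argmax(s[1:,4]); print(s[k],onz(S,c[k][0]+274,c[k][1]+208,.02))
```

```text
tape bottom edge [ 0.65338512 -0.07142028  0.01      ] [ 0.68667247 -0.07595116  0.01      ] left [ 0.63855414 -0.02714168  0.012     ]
purple [ 0.42214204 -0.1090545   0.024     ]
[ 7  7 11 10 81] [ 0.61315216 -0.14405294  0.02      ]
```

Call:
drive_tool:
  series:
    - [[0,0,-1],[0,0,0.1735],0.66]
    - [[0,0,-1],[0,0,0.1735],0.66]
    - [[0,0,0],[0,0,0.1735],0.66]
    - [[0,0,0],[0,0,0.1735],0.66]
    - [[0,0,0],[0,0,0.1735],0.66]
    - [[0,0,0],[0,0,0.1735],0.66]
    - [[0,0,0],[0,0,0.1735],0.66]
    - [[0,0,0],[0,0,0.1735],0.66]
    - [[0,0,0],[0,0,0.1735],0.66]
    - [[0,0,0],[0,0,0.1735],0.66]
    - [[0,0,0],[0,0,0.1735],0.66]
    - [[0,0,0],[0,0,0.1735],0.66]
    - [[0,0,0],[0,0,0.1735],0.66]
    - [[0,0,0],[0,0,0.1735],0.66]
    - [[0,0,0],[0,0,0.1735],0.66]
    - [[0,0,0],[0,0,0.1735],0.66]
    - [[0,0,0],[0,0,0.1735],0.66]
    - [[0,0,0],[0,0,0],0.66]

```text
t: 23.1
eef_pos: [0.4082, 0.2141, 0.1965]
eef_rot: [[0.966, 0.26, -0.002], [0.26, -0.966, -0.001], [-0.002, 0.0, -1.0]]
contact_force: [1.2, 0.6, -0.5]
opening: 0.659
finger_force: 0.0
```

Run:
```python
from h import *
mv((.54,-.16,.2,15),(.612,-.147,.1,15),(.612,-.147,.005,15))
```

```text
at [0.4082 0.2141 0.1965] yaw 15.1 open 0.659
-> (0.54, -0.16, 0.2, 15) shift [ 2.99 39.55 -0.35] rows>= 7 turn 0.002
-> (0.612, -0.147, 0.1, 15) shift [ 7.29  0.61 10.  ] rows>= 3 turn 0.0
-> (0.612, -0.147, 0.005, 15) shift [0.  0.  9.5] rows>= 2 turn 0.0
```

Call:
drive_tool:
  series:
    - [[0.4,5,0],[0,0,0],0.75]
    - [[0.4,5,0],[0,0,0],0.75]
    - [[0.4,5,0],[0,0,0],0.75]
    - [[0.4,5,0],[0,0,0],0.75]
    - [[0.4,5,0],[0,0,0],0.75]
    - [[0.4,5,0],[0,0,0],0.75]
    - [[0.3,5,0],[0,0,0],0.75]
    - [[0.3,4.5,0],[0,0,0],0.75]
    - [[3.6,0.3,4],[0,0,0],0.75]
    - [[3.7,0.3,5],[0,0,0],0.75]
    - [[0,0,2],[0,0,0],0.75]
    - [[0,0,0],[0,0,0],0.75]

```text
t: 24.6
eef_pos: [0.61, -0.1456, 0.0852]
eef_rot: [[0.965, 0.262, -0.005], [0.262, -0.965, 0.001], [-0.005, -0.003, -1.0]]
contact_force: [-0.1, -0.4, -0.3]
opening: 0.749
finger_force: 0.0
```

Run:
```python
from h import *
mv((.613,-.146,.005,15))
```

```text
at [ 0.61   -0.1456  0.0852] yaw 15.2 open 0.749
-> (0.613, -0.146, 0.005, 15) shift [0.27 0.12 8.02] rows>= 2 turn 0.003
```

Call:
drive_tool:
  series:
    - [[0.3,0.1,3],[0,0,0],0.75]
    - [[0,0,3],[0,0,0],0.75]
    - [[0,0,2],[0,0,0],0.75]
    - [[0,0,0],[0,0,0],0.5]
    - [[0,0,0],[0,0,0],0.3]
    - [[0,0,0],[0,0,0],0.3]
    - [[0,0,0],[0,0,0],0.3]
    - [[0,0,0],[0,0,0],0.3]
    - [[0,0,-1],[0,0,0],0.3]
    - [[0,0,-3],[0,0,0],0.3]
    - [[0,0,-5],[0,0,0],0.3]
    - [[0,0,-3],[0,0,0],0.3]
    - [[0,0,0],[0,0,0],0.3]
  squeeze: 20

```text
t: 26.22
eef_pos: [0.6179, -0.1472, 0.1323]
eef_rot: [[0.966, 0.259, 0.007], [0.259, -0.966, -0.002], [0.006, 0.004, -1.0]]
contact_force: [0.4, -0.4, -0.9]
opening: 0.491
finger_force: 20.0
```

Run:
```python
from h import *
mv((.455,-.240,.13,12),(.455,-.240,.018,12))
```

```text
at [ 0.6179 -0.1472  0.1323] yaw 15.0 open 0.491
-> (0.455, -0.24, 0.13, 12) shift [-18.14   4.74   0.23] rows>= 4 turn 0.053
-> (0.455, -0.24, 0.018, 12) shift [ 0.   0.  11.2] rows>= 2 turn 0.0
```

Call:
drive_tool:
  series:
    - [[-3.6,0.9,0],[0,0,0],0.3]
    - [[-3.6,0.9,0],[0,0,0],0.3]
    - [[-3.6,1,0],[0,0,0],0.3]
    - [[-3.6,1,0],[0,0,0],0.3]
    - [[-3.7,0.9,0],[0,0,0.05],0.3]
    - [[0,0,4],[0,0,0],0.3]
    - [[0,0,4],[0,0,0],0.3]
    - [[0,0,2],[0,0,0],0.3]
    - [[0,0,1],[0,0,0],0.3]
    - [[0,0,0],[0,0,0],0.3]
    - [[0,0,0],[0,0,0],0.3]

```text
t: 27.6
eef_pos: [0.4536, -0.2391, 0.0189]
eef_rot: [[0.978, 0.211, 0.001], [0.211, -0.978, -0.001], [0.001, 0.001, -1.0]]
contact_force: [0.6, -0.9, -0.1]
opening: 0.49
finger_force: 20.0
```

Run:
```python
from h import *
mv((.455,-.240,.01,12)); f=grab('side','d9.png')
cv2.imwrite('pics/d9b.png',cv2.resize(f['pixels'][140:200,270:350,::-1],(640,480),interpolation=cv2.INTER_CUBIC))
```

```text
at [ 0.4536 -0.2391  0.0189] yaw 12.2 open 0.49
-> (0.455, -0.24, 0.01, 12) shift [0.12 0.12 0.89] rows>= 1 turn 0.003
```

View pics/d9b.png

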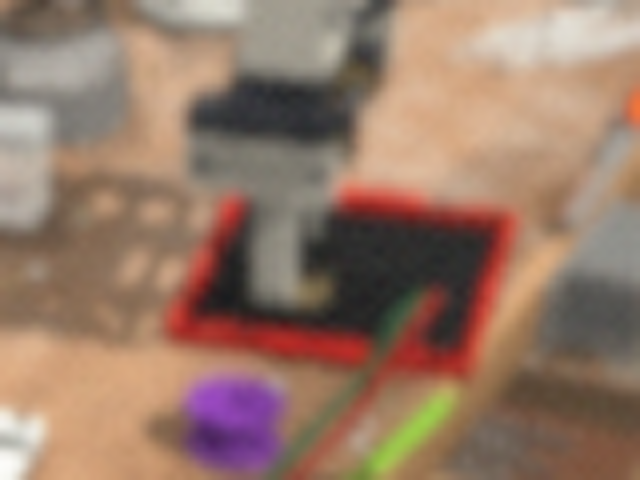

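The spool is in hand over the tray's back-left part; I lower it gently.

Call:
drive_tool:
  series:
    - [[0,0,0.3],[0,0,0],0.3]
    - [[0,0,0.3],[0,0,0],0.3]
    - [[0,0,0],[0,0,0],0.3]

```text
t: 28.02
eef_pos: [0.4537, -0.2391, 0.0133]
eef_rot: [[0.978, 0.211, 0.001], [0.211, -0.978, -0.001], [0.001, 0.001, -1.0]]
contact_force: [-2.5, 1.6, 9.6]
opening: 0.484
finger_force: 20.0
```

Call:
drive_tool:
  series:
    - [[0,0,0],[0,0,0],0.56]
    - [[0,0,0],[0,0,0],0.56]
    - [[0,0,-0.5],[0,0,0],0.58]
    - [[0,0,-2],[0,0,0],0.58]
    - [[0,0,-5],[0,0,0],0.6]
    - [[0,0,-5],[0,0,0],0.7]
    - [[0,0,-2.5],[0,0,0],0.7]
    - [[0,0,0],[0,0,0],0.7]

```text
t: 29.02
eef_pos: [0.4544, -0.2397, 0.1648]
eef_rot: [[0.978, 0.211, 0.004], [0.211, -0.978, -0.003], [0.004, 0.004, -1.0]]
contact_force: [0.6, 1.0, -0.3]
opening: 0.701
finger_force: 0.0
```

Run:
```python
from h import *
mv((.53,-.32,.2,16),(.627,-.281,.08,16),(.627,-.281,.02,16)); print(env.sense()['joints'])
d=grab('wrist','w10.png')
# box walls/bead region: view
cv2.imwrite('pics/w10b.png',cv2.resize(d['pixels'][:,:,::-1],(760,570),interpolation=cv2.INTER_CUBIC))
```

```text
at [ 0.4544 -0.2397  0.1648] yaw 12.2 open 0.701
-> (0.53, -0.32, 0.2, 16) shift [ 5.69  9.44 -3.52] rows>= 2 turn -0.067
-> (0.627, -0.281, 0.08, 16) shift [10.4  -1.08 12.  ] rows>= 3 turn 0.0
-> (0.627, -0.281, 0.02, 16) shift [0. 0. 6.] rows>= 1 turn 0.0
[-3.35319235e+01 -4.45963120e+00  1.03075137e+02  9.51279601e-04
  8.10790722e+01  4.43043811e+01]
```

View pics/w10b.png

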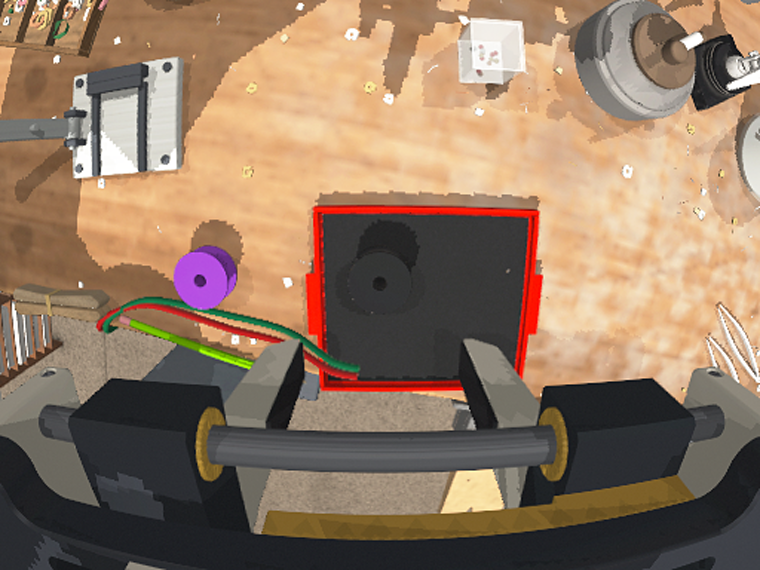

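Run:
```python
from h import *
a,b,S=ld('w1'),ld('w10'),ld('scene0'); D=ld('side0'); k1=.64;k2=512/760
def tri(*R):
    A=np.zeros((3,3));B=np.zeros(3)
    for o,r in R:
        r=r/np.linalg.norm(r);M=np.eye(3)-np.outer(r,r);A+=M;B+=M@o
    return np.linalg.solve(A,B).round(3)
print('white tip end',tri(ray(a,533*k1,80*k1,True),ray(b,704*k2,38*k2,True)))
print('brown knob L',tri(ray(a,489*k1,93*k1,True),ray(b,665*k2,43*k2,True)))
print('pot left edge',tri(ray(a,441*k1,95*k1,True),ray(b,577*k2,55*k2,True)))
print('lid', tri(ray(S,205+460/4,170+252/4),ray(D,190+280/5,120+208/5)))
p=np.array([onz(b,x*k2,y*k2,.054,True) for x,y in [(460,18),(525,20),(524,86),(458,80)]]);print(p.round(4),p.mean(0)); e=np.diff(p[:,:2],axis=0); print(np.degrees(np.arctan2(e[:,1],e[:,0])))
print('spool',onz(b,380*k2,283*k2,.028,True))
p=np.array([onz(b,x*k2,y*k2,.012,True) for x,y in [(315,207),(539,210),(523,390),(322,386)]]);print('tray',p.mean(0),p.round(3)[:,:2].tolist())
```

```text
white tip end [ 0.677 -0.408  0.093]
brown knob L [ 0.658 -0.382  0.086]
pot left edge [ 0.657 -0.353  0.005]
lid [ 0.718 -0.222  0.026]
[[ 0.6383 -0.2506  0.054 ]
 [ 0.6506 -0.2924  0.054 ]
 [ 0.6049 -0.3003  0.054 ]
 [ 0.5963 -0.2577  0.054 ]] [ 0.62253053 -0.2752441   0.054     ]
[ -73.54906854 -170.17091901  101.39100308]
spool [ 0.45046608 -0.23937275  0.028     ]
tray [ 0.43751026 -0.27984505  0.012     ] [[0.492, -0.182], [0.528, -0.346], [0.38, -0.38], [0.35, -0.212]]
```

Call:
drive_tool:
  series:
    - [[0,0,0],[0,0,-0.162],0.7]
    - [[0,0,0],[0,0,-0.162],0.7]
    - [[0,0,0],[0,0,-0.162],0.7]
    - [[0,0,0],[0,0,-0.162],0.7]
    - [[0,0,0],[0,0,-0.162],0.7]
    - [[0,0,0],[0,0,-0.162],0.7]
    - [[0,0,0],[0,0,-0.162],0.7]
    - [[0,0,0],[0,0,-0.162],0.7]
    - [[0,0,0],[0,0,-0.162],0.7]
    - [[0,0,0],[0,0,-0.162],0.7]
    - [[0,0,0],[0,0,0],0.7]

```text
t: 30.45
eef_pos: [0.4518, -0.238, 0.1598]
eef_rot: [[-0.257, 0.966, -0.003], [0.966, 0.258, 0.002], [0.003, -0.002, -1.0]]
contact_force: [0.3, -0.2, 0.1]
opening: 0.698
finger_force: 0.0
```

Run:
```python
from h import *
mv((.625,-.2785,.11,105),(.625,-.2785,.014,105))
```

```text
at [ 0.4518 -0.238   0.1598] yaw 104.9 open 0.698
-> (0.625, -0.2785, 0.11, 105) shift [-8.37 15.69  4.98] rows>= 4 turn -0.001
-> (0.625, -0.2785, 0.014, 105) shift [0.  0.  9.6] rows>= 2 turn 0.0
```

Call:
drive_tool:
  series:
    - [[-2.1,3.9,0],[0,0,0],0.7]
    - [[-2.1,3.9,1],[0,0,0],0.7]
    - [[-2.1,3.9,2],[0,0,0],0.7]
    - [[-2.1,4,2],[0,0,0],0.7]
    - [[0,0,0],[0,0,0],0.7]
    - [[0,0,0],[0,0,0],0.7]

```text
t: 31.2
eef_pos: [0.6254, -0.2789, 0.1106]
eef_rot: [[-0.256, 0.967, -0.002], [0.967, 0.256, 0.001], [0.002, -0.002, -1.0]]
contact_force: [-0.1, 0.1, 0.4]
opening: 0.699
finger_force: 0.0
```

Run:
```python
from h import *
mv((.625,-.2785,.014,105)); f=grab('side','d11.png');g=grab('scene','s11.png')
cv2.imwrite('pics/d11b.png',np.hstack([cv2.resize(f['pixels'][120:190,240:310,::-1],(400,400),interpolation=cv2.INTER_CUBIC),cv2.resize(g['pixels'][215:285,265:335,::-1],(400,400),interpolation=cv2.INTER_CUBIC)]))
```

```text
at [ 0.6254 -0.2789  0.1106] yaw 104.9 open 0.699
-> (0.625, -0.2785, 0.014, 105) shift [ 0.05 -0.03  9.66] rows>= 2 turn -0.003
```

View pics/d11b.png

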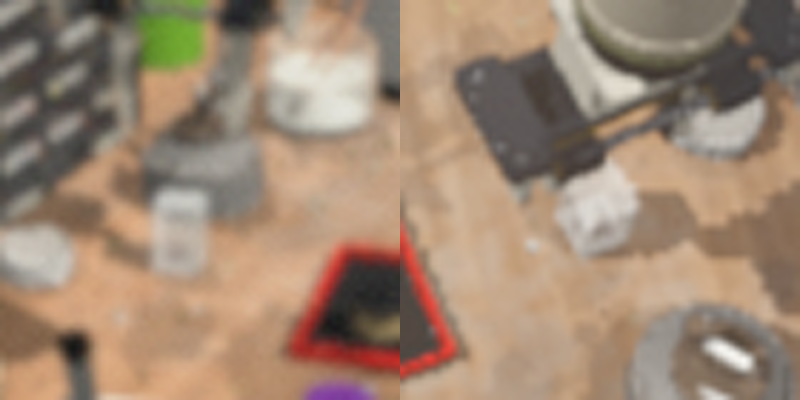

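Call:
drive_tool:
  series:
    - [[0,0,3.5],[0,0,0],0.7]
    - [[0,0,3.5],[0,0,0],0.7]
    - [[0,0,2.4],[0,0,0],0.7]
    - [[0,0,1],[0,0,0],0.6]
    - [[0,0,0],[0,0,0],0.5]
    - [[0,0,0],[0,0,0],0.44]
    - [[0,0,0],[0,0,0],0.4]
    - [[0,0,0],[0,0,0],0.36]
    - [[0,0,0],[0,0,0],0.3]
    - [[0,0,0],[0,0,0],0.25]
    - [[0,0,0],[0,0,0],0.25]
    - [[0,0,0],[0,0,0],0.25]
  squeeze: 14

```text
t: 32.8
eef_pos: [0.6268, -0.2795, 0.0088]
eef_rot: [[-0.259, 0.966, 0.001], [0.966, 0.259, -0.001], [-0.001, 0.001, -1.0]]
contact_force: [-1.5, 1.2, 6.0]
opening: 0.366
finger_force: 14.0
```

Call:
drive_tool:
  series:
    - [[0,0,-1],[0,0,0],0.25]
    - [[0,0,-2],[0,0,0],0.25]
    - [[0,0,-3],[0,0,0],0.25]
    - [[0,0,-2],[0,0,0],0.25]
    - [[0,0,0],[0,0,0.05],0.25]
    - [[0,0,0],[0,0,0],0.25]

```text
t: 33.55
eef_pos: [0.6265, -0.2794, 0.089]
eef_rot: [[-0.21, 0.978, 0.001], [0.978, 0.21, -0.0], [-0.001, 0.001, -1.0]]
contact_force: [0.0, 0.0, -0.8]
opening: 0.368
finger_force: 14.0
```

Run:
```python
from h import *
mv((.46,-.3136,.09,102),(.46,-.3136,.0145,102))
```

```text
at [ 0.6265 -0.2794  0.089 ] yaw 102.1 open 0.368
-> (0.46, -0.3136, 0.09, 102) shift [  0.16 -17.    -0.1 ] rows>= 3 turn 0.002
-> (0.46, -0.3136, 0.0145, 102) shift [0.   0.   7.55] rows>= 2 turn 0.0
```

Call:
drive_tool:
  series:
    - [[0,-1.5,0],[0,0,0],0.25]
    - [[0,-3,0],[0,0,0],0.25]
    - [[0,-4,0],[0,0,0],0.25]
    - [[0.1,-4,0],[0,0,0],0.25]
    - [[0.1,-3,0],[0,0,0],0.25]
    - [[0,-1.5,0],[0,0,0],0.25]
    - [[0,0,2],[0,0,0],0.25]
    - [[0,0,3],[0,0,0],0.25]
    - [[0,0,1.5],[0,0,0],0.25]
    - [[0,0,0.7],[0,0,0],0.25]
    - [[0,0,0],[0,0,0],0.25]
    - [[0,0,0],[0,0,0],0.25]

```text
t: 35.05
eef_pos: [0.4604, -0.3135, 0.0169]
eef_rot: [[-0.21, 0.978, 0.001], [0.978, 0.21, -0.001], [-0.001, 0.001, -1.0]]
contact_force: [-0.6, -0.2, 0.7]
opening: 0.362
finger_force: 14.0
```

Call:
drive_tool:
  series:
    - [[0,0,0.2],[0,0,0],0.25]
    - [[0,0,0.1],[0,0,0],0.25]
    - [[0,0,0],[0,0,0],0.25]

```text
t: 35.42
eef_pos: [0.4596, -0.313, 0.013]
eef_rot: [[-0.21, 0.978, 0.0], [0.978, 0.21, -0.0], [-0.0, 0.0, -1.0]]
contact_force: [-0.6, 0.3, -1.1]
opening: 0.364
finger_force: 14.0
```

Call:
drive_tool:
  series:
    - [[0,0,0.15],[0,0,0],0.25]
    - [[0,0,0],[0,0,0],0.25]
    - [[0,0,0],[0,0,0],0.4]
    - [[0,0,0],[0,0,0],0.45]
    - [[0,0,0],[0,0,0],0.45]
    - [[0,0,-0.5],[0,0,0],0.48]
    - [[0,0,-2],[0,0,0],0.48]
    - [[0,0,-4],[0,0,0],0.48]
    - [[0,0,-5],[0,0,0],0.5]
    - [[0,0,-5],[0,0,0],0.5]
    - [[0,0,0],[0,0,0],0.5]

```text
t: 36.8
eef_pos: [0.4625, -0.3153, 0.1841]
eef_rot: [[-0.21, 0.978, 0.009], [0.978, 0.21, -0.007], [-0.009, 0.007, -1.0]]
contact_force: [0.6, -0.6, -0.7]
opening: 0.5
finger_force: 0.0
```

Run:
```python
from h import *
mv(); d=grab('wrist','w12.png'); f=grab('side','d12.png')
c=f['pixels'][120:290,180:350,::-1]
cv2.imwrite('pics/w12b.png',np.hstack([cv2.resize(d['pixels'][:,:,::-1],(400,300)),cv2.resize(c,(400,300),interpolation=cv2.INTER_CUBIC)]))
```

```text
at [ 0.4625 -0.3153  0.1841] yaw 102.1 open 0.5
```

View pics/w12b.png

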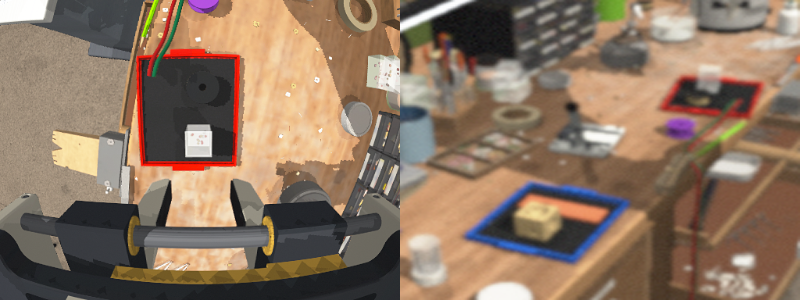

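The box stands upright beside the spool in the red tray (199,140), the cube and blank lie in the blue tray, the bar is up, and the tube stands untouched (427,255). Handing in.

```bash
python3 -c "
from rig import env
print(env.close_job())"
```

```text
the job is handed in; nothing more can be done
None
```

I handed in the job at about 37 s of the 128 s: the last pictures show the wire spool and bead box side by side in the red tray, the cube and blank side by side in the blue tray, the bar swung past upright and the bur tube where it was. The verdict was not shown.

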